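Knock the stuck hub up out of its wash nest

TASK

The round hub is stuck flush in the pocket of the nest bracket. Take the C-shaped knockout tool by its handle, bring its pin under the nest and gently push it up through the hole until the hub pops up and the pocket's sprung noses hold it standing proud of the block, still upright in its pocket; the hole lies a little off the pocket's centre and cannot be seen, so feel for it, never force the pin or the tool against the bracket, and keep the gripper off the hub. Then draw the tool out and stand it upright on the open cart top, clear of the bracket, and leave everything else where it is.

Things in the scene. Friction and masses are not known exactly. Their poses are not given: they have to be found in the camera images.
- nest: Fixed stainless nest bracket. Origin on the cart top under the axis of the pocket; z up. Level plate 8 mm thick, underside 78 mm up, from x = -28 to +75 mm, 70 mm wide in y. Carried by an upright at x = +60 to +75 mm (70 wide) and a foot at x = +43 to +105 mm (90 wide, 8 high). Under the plate it is open to -x and to both y sides
- underside (a point): point on the pocket's axis on the flat underside of the nest's plate, 78 mm above the cart top; axes as the nest. The knockout hole, plain, 12.5 mm in diameter, runs up 8 mm from here into the pocket, but its centre lies 5 mm off this axis, in a direction that differs each time, is not measured and is hidden from above by the hub
- pocket (a point): centre of the pocket floor, 86 mm above the cart top. Round pocket 33 mm wide, 30 mm deep, in a white plastic block, 56 x 56 x 30 mm, on the plate (block top 116 mm up). Three sprung noses in its wall, 9 mm above its floor, grip the hub: 7 to 16 N push it up; once it is raised 5 to 12 mm they snap in under its bevelled edge, the push drops to its weight, and they carry it
- hub: the stuck part: round solid steel hub, 32 mm in diameter, 30 mm high, lower edge bevelled 3 mm, 0.18 kg, its sides slippery (friction about 0.35); origin at the centre of its underside, z along its axis. At the start it sits on the pocket floor, its top flush with the block. Carried by the noses its origin is about 12 mm above the pocket floor
- knockout: Loose C-shaped steel tool, 0.33 to 0.55 kg, standing on its foot. Origin under the foot, straight below pin and handle; z up; the C opens to its +x. Foot 8 mm thick: x = -25 to +30 mm 56 wide, back to x = -53 mm 24 wide. Spine x = -53 to -45 mm, 20 wide. Upper arm 130 to 142 mm above the origin, 20 wide, x = -53 to +10 mm
- handle (a point): middle of the knockout's handle, 166 mm above its origin: a dark upright square bar 20 x 20 mm (sides along the tool's x and y), from 142 to 190 mm above the origin, in line with the pin; gripped from above, steadiest with the fingers along the tool's x, as its centre of mass lies about 10 mm towards -x
- pin_tip (a point): centre of the upper end of the knockout's pin, 46 mm above the knockout's origin. The pin, 9 mm in diameter, square-ended with a 0.5 mm bevel, points straight up from the foot, below the handle
- yankauer: bystander: chrome suction tip with a curved tube, 230 mm long, lying on the cart; origin at its underside
- suction_tube: bystander: straight steel suction tube, 200 mm long, lying on the cart; origin at its underside
- bowl: bystander: small steel bowl, 72 mm wide, 32 mm high; origin at its underside
- jar: bystander: small white jar, 44 mm wide, 60 mm high; origin at its underside
- forceps: bystander: steel forceps, 130 mm long, 6 mm high; origin at its underside
- brush: bystander: white cleaning brush, 170 mm long, lying on the cart; origin at its underside

How it is judged:
On the way, in this order (a step that is already met when the one before it is completed fails the run):
1. the pin has entered the hole from below (tip at least 3 mm above the plate's underside, within 9 mm of the pocket's axis) (z of pin_tip in the frame of nest between 0.081 and 0.125 m and horizontal distance between pin_tip and underside below 0.009 m), for 0.1 s.
2. the hub has popped up at least 9 mm, still in its pocket, with the pin's tip up through the pocket floor (z of hub in the frame of nest above 0.095 m and z of pin_tip in the frame of nest above 0.086 m and horizontal distance between hub and underside below 0.004 m and horizontal distance between pin_tip and underside below 0.009 m), for 0.1 s.
At the end, for the whole second after the job is handed in: The hub stands 9 to 18 mm proud in its pocket, held by the noses, within 4 mm of the pocket's axis, tilted less than 0.2 rad, at rest. The knockout stands upright (within 0.06 rad) on the cart top, at rest, released, not touching the bracket and with its pin at least 50 mm from the pocket's axis (z of hub in the frame of nest between 0.095 and 0.104 m and horizontal distance between hub and underside below 0.004 m and angle between hub's own z axis and vertical below 0.2 rad and linear speed of each of hub, knockout below 0.02 m/s and height (world z) of knockout between -0.004 and 0.005 m and angle between knockout's own z axis and vertical below 0.06 rad and horizontal distance between knockout and nest above 0.05 m and contact force between knockout and nest below 0.1 N).
It fails at once if the knockout is pressed against the bracket with more than 20 N (contact force between knockout and nest above 20 N).
It fails at once if the pin pushes on the hub with more than 25 N (contact force between knockout and hub above 25 N).
It fails at once if the gripper or arm touches the hub (contact force between any of the fingers, the arm and hub above 0.5 N).
It fails at once if the hub is pushed right out of its pocket (z of hub in the frame of nest above 0.118 m).
It fails at once if another thing on the cart is shifted by more than 30 mm (distance of any of yankauer, suction_tube, bowl, jar, forceps, brush from where it was at the start of the episode above 0.03 m).
It also fails if it takes over 72 s, if anything falls off the work surface, if the arm or the gripper's body presses on something with over 40 N, if the wrist force passes 120 N, or if a joint passes its speed limit or range.

ROBOT

A 6-joint arm with a two-finger parallel gripper is mounted at the origin on the work surface. World frame = base frame: x ahead of the robot, y to its left, z up, the work surface at z = 0. Lengths are in m, angles in rad, forces in N, time in s.
With the tool pointing down it reaches from about 0.325 to 0.9 m from the base axis. Payload 6.1 kg.
Tool frame: the origin (TCP) lies at the very end of the fingers, on their centre line; the grasp point (between the pads) lies r.grip_depth behind it (r.grip_depth is the distance from the TCP to the grasp point, in m); y points along the fingers, x is the direction in which the jaws open and shut, and the axes are right-handed (so a half turn about y gives the same grasp; the last joint's range is limited). The gripper opens to 87 mm and grips with 3 to 60 N. Pads are 19 mm wide; open, the fingers measure 117 mm over their backs; the gripper's body (75 mm by 190 mm) begins 51 mm behind the grasp point.
Start: joints at [1.208, 0.22, 1.526, -0, 1.395, -0.126], TCP at [0.147, 0.608, 0.223] pointing down, gripper open.
Joint ranges: [-2.98, 2.98], [-0.91, 2.08], [0.09, 2.57], [-1.24, 4.39], [0.2, 2.65], [-2.68, 2.68]. Speed limits (rad/s): [2.57, 2.57, 3.01, 3.14, 3.14, 3.14].

INTERFACE

Orientations are given as a 3x3 rotation matrix whose columns are the frame's x, y, z axes.
In Python, from workcell import r, effector, read_camera gives the robot as it stands. The module is installed in compiled form; this text tells all that it offers. Calls block until the motion is done:
- r.goto(position, orientation): joint-space move of the TCP to a pose.
- r.servo_line(position, v=0.15, ori=None, f_stop=None): straight line of the TCP; ori=None keeps the orientation; v is the mean speed in m/s. With f_stop (N) it stops when the force on the tool has changed by that much, and returns True; else False.
- r.set_joints(angles): joint-space move.
- effector.gripper_to(opening): finger opening in m; the grip force is fixed at half the most; returns when the fingers have stopped.
- r.wait(seconds).
- r.ik(position, orientation): joint angles nearest the present ones, or None.
- read_camera(name): name is "side" or "top" or "wrist"; returns a dict with "frame" (400x640x3 uint8, red, green, blue), "range_z" (400x640 float32, m along the optical axis (not along the pixel's ray), 0 where there is no reading), "fx", "fy", "cx", "cy" (pixels), "dist_coeffs" ([k1, k2, p1, p2, k3] as OpenCV has them; the pictures are not rectified), "rvec" (rotation vector, rad) and "tvec" (3), from world to camera coordinates, as OpenCV has them; the wrist camera has in their place "hand_eye" (4x4, takes a point from camera to tool coordinates, whose origin is the TCP and whose axes are the tool frame's). Camera axes: x right, y down, z forward; pixel columns grow to the right and rows downward; lengths in m; the calibration is good to about 2 mm. A picture is of the moment at which its call begins: read the wrist's pose just before it.
A pose or a line that the arm cannot do raises r.IKError and nothing moves.
- r.finish_job(): hands the job in, once; it reports no verdict.
Readings, each from a call of its own:
- r.read_time_s(): time.
- r.read_q(): joint angles.
- r.read_qvel(): joint speeds.
- r.read_joint_efforts(): joint torques, N m.
- r.read_position(): TCP position.
- r.read_ee_rot(): TCP orientation.
- r.read_force(): force on the tool from outside, world axes, zero at the start.
- r.read_ft_torque(): the same for the moment, N m.
- r.read_opening(): finger opening in m.
Only numpy, scipy, OpenCV 4.12 (cv2) and the standard library are available. Lean on these libraries where they do the work, as an engineer would, in place of code of your own. Each camera call takes 0.05 s, during which the arm holds its last target.

## Working session

There is one attempt and no reset: what is moved stays moved. The work goes in short steps, each a Python script; the robot and the scene stay as the last script left them, time stands still between calls to the robot, and variables do not carry over. Pictures are saved under pics/ and viewed, and the job is handed in when it is done.

```bash
mkdir -p pics; ls; cat > h.py <<'E'
import numpy as np, cv2
from workcell import r, effector, read_camera
def save(c,n):
    cv2.imwrite('pics/'+n,cv2.cvtColor(c['frame'],cv2.COLOR_RGB2BGR))
def T_wc(c,pose=None):
    if 'rvec' in c:
        R=cv2.Rodrigues(np.array(c['rvec'],float))[0];t=np.array(c['tvec'],float).ravel()
        return R.T,-R.T@t
    p,Ro=pose;H=np.array(c['hand_eye']);return Ro@H[:3,:3],Ro@H[:3,3]+p
def cloud(c,pose=None):
    K=np.array([[c['fx'],0,c['cx']],[0,c['fy'],c['cy']],[0,0,1]],float)
    h,w=c['range_z'].shape
    uv=np.stack(np.meshgrid(np.arange(w),np.arange(h)),-1).reshape(-1,1,2).astype(np.float64)
    n=cv2.undistortPoints(uv,K,np.array(c['dist_coeffs'],float)).reshape(h,w,2)
    z=c['range_z'];P=np.dstack([n[...,0]*z,n[...,1]*z,z])
    R,t=T_wc(c,pose);W=P@R.T+t;W[z<=0]=np.nan
    return W
E
python3 - <<'E'
from h import *
import pickle
print(r.read_time_s(),r.read_position(),r.read_ee_rot(),r.grip_depth,r.read_force(),r.read_opening())
pose=(np.array(r.read_position()),np.array(r.read_ee_rot()))
d={}
for n in ['side','top','wrist']:
    c=read_camera(n);save(c,n+'0.png');d[n]=c
    R,t=T_wc(c,pose);print(n,t,R[:,2])
pickle.dump((d,pose),open('d0.pkl','wb'))
E
```

```text
pics
0.0 [0.14640509 0.60697227 0.22142726] [[ 2.34574670e-01 -6.46256142e-04 -9.72097889e-01]
 [ 9.72096177e-01 -1.83502893e-03  2.34575477e-01]
 [-1.93542359e-03 -9.99998108e-01  1.97771820e-04]] 0.0187 [-0.57417544  0.55611567 -0.66238096] 0.08684220657028757
side [ 0.34722776 -0.73341659  1.03555996] [ 0.20383024  0.62053664 -0.75722356]
top [ 0.47309971 -0.00417939  1.39104538] [ 0.07246017 -0.00898506 -0.99733083]
wrist [0.08207749 0.62334856 0.38335865] [ 0.23678635 -0.05787149 -0.96983664]
```

View pics/top0.png

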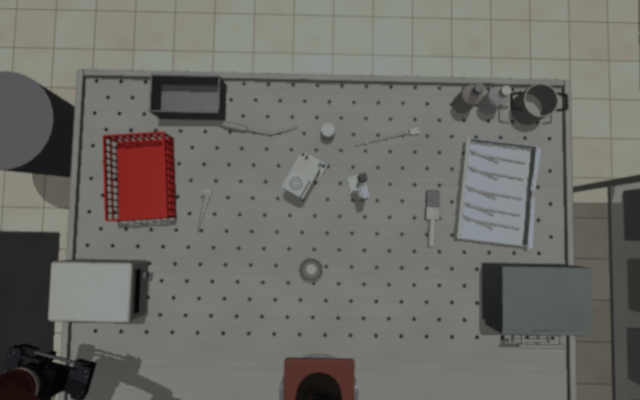

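View pics/side0.png

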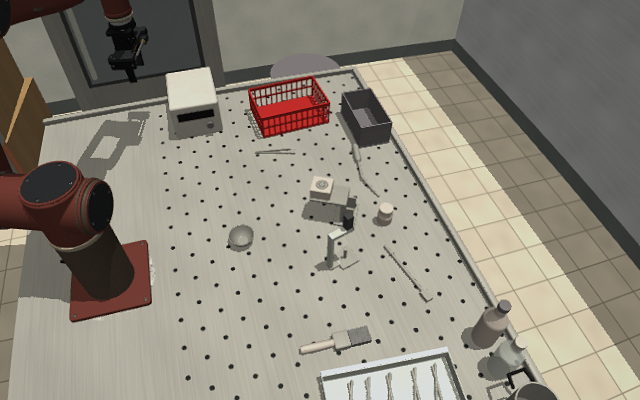

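View pics/wrist0.png

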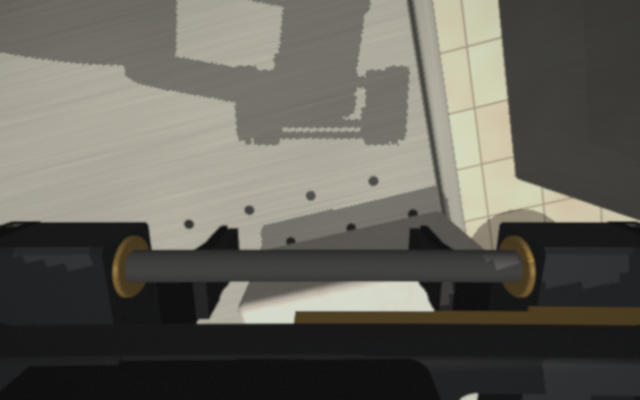

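```bash
python3 - <<'E'
from h import *
import pickle
d,pose=pickle.load(open('d0.pkl','rb'))
c=d['top'];W=cloud(c)
np.set_printoptions(precision=3,suppress=True)
for (u,v) in [(320,230),(250,250),(302,177),(296,183),(361,178),(357,185),(311,270),(327,131),(300,240)]: print(u,v,W[v,u])
im=c['frame'][140:220,270:390];cv2.imwrite('pics/topz.png',cv2.resize(im,None,fx=6.6,fy=6.6,interpolation=cv2.INTER_CUBIC)[:,:,::-1])
c=d['side'];W2=cloud(c)
im=c['frame'][165:285,290:410];cv2.imwrite('pics/sidez.png',cv2.resize(im,None,fx=5,fy=5,interpolation=cv2.INTER_CUBIC)[:,:,::-1])
for (u,v) in [(320,184),(346,214),(333,250),(386,211)]: print(u,v,W2[v,u])
E
```

```text
320 230 [ 0.477  0.005 -0.   ]
250 250 [0.414 0.212 0.001]
302 177 [0.623 0.057 0.115]
296 183 [0.605 0.073 0.118]
361 178 [ 0.615 -0.101  0.187]
357 185 [ 0.614 -0.103  0.009]
311 270 [0.359 0.029 0.004]
327 131 [ 0.766 -0.01   0.056]
300 240 [ 0.447  0.064 -0.001]
320 184 [0.6   0.074 0.118]
346 214 [ 0.612 -0.1    0.189]
333 250 [ 0.574 -0.129  0.092]
386 211 [ 0.765 -0.023  0.059]
```

View pics/topz.png

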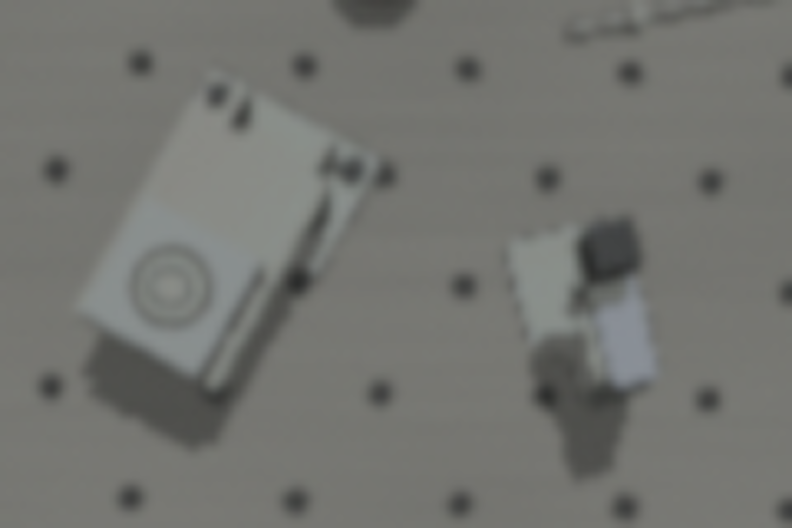

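View pics/sidez.png

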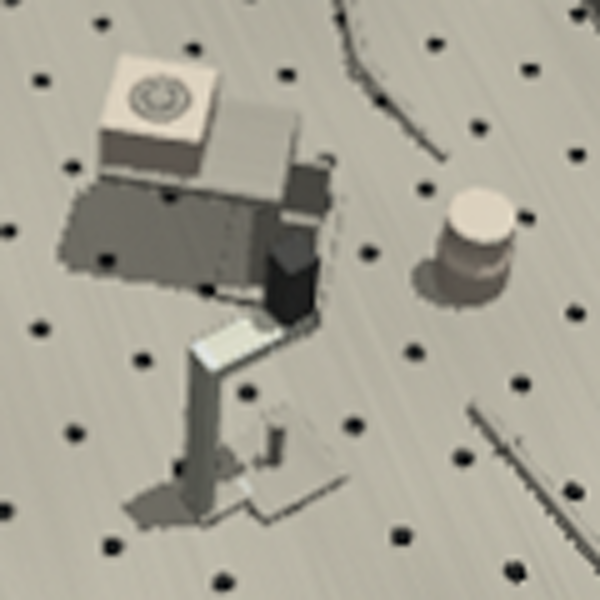

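```bash
python3 - <<'E'
from h import *
import pickle
d,pose=pickle.load(open('d0.pkl','rb'))
np.set_printoptions(precision=4,suppress=True)
def rect(P,name):
    (c,s,a)=cv2.minAreaRect((P[:,:2]*1000).astype(np.float32));print(name,len(P),np.array(c),np.array(s),a,'meanz',np.nanmean(P[:,2]),'mean',P.mean(0))
for n in ['top','side']:
    W=cloud(d[n]).reshape(-1,3);W=W[~np.isnan(W[:,0])]
    def box(x0,x1,y0,y1,z0,z1):
        return W[(W[:,0]>x0)&(W[:,0]<x1)&(W[:,1]>y0)&(W[:,1]<y1)&(W[:,2]>z0)&(W[:,2]<z1)]
    rect(box(.55,.68,.0,.14,.108,.126),n+' block')
    rect(box(.55,.75,-.05,.14,.078,.094),n+' plate')
    rect(box(.5,.7,-.2,-.06,.18,.2),n+' handle')
    rect(box(.5,.7,-.2,-.06,.134,.15),n+' arm')
    rect(box(.5,.7,-.2,-.06,.005,.012),n+' foot')
E
```

```text
top block 409 [606.2974  74.8531] [56.2393 55.9211] 61.84461212158203 meanz 0.11599728469397566 mean [0.6061 0.0748 0.116 ]
top plate 470 [627.2711  63.9475] [ 70.1211 103.3807] 62.04292678833008 meanz 0.08600981379875594 mean [0.6435 0.0532 0.086 ]
top handle 61 [ 618.8331 -103.6697] [20.2243 19.7596] 16.783977508544922 meanz 0.18939229749678405 mean [ 0.6187 -0.1035  0.1894]
top arm 129 [ 596.2902 -110.2181] [58.441  19.9987] 16.477758407592773 meanz 0.14211534637803638 mean [ 0.5903 -0.1113  0.1421]
top foot 279 [ 601.4897 -131.1031] [136.3723 196.5521] 89.72862243652344 meanz 0.007421232111926645 mean [ 0.6087 -0.11    0.0074]
side block 339 [602.8987  72.9758] [59.4277 55.9928] 62.16179656982422 meanz 0.11546458734798976 mean [0.6015 0.0704 0.1155]
side plate 462 [623.7606  61.4334] [ 74.7477 102.9577] 60.98251724243164 meanz 0.08567627398535421 mean [0.6333 0.0462 0.0857]
side handle 79 [ 615.6498 -107.1355] [21.1497 20.5037] 14.827340126037598 meanz 0.18830994898073775 mean [ 0.6145 -0.1086  0.1883]
side arm 181 [ 594.1513 -111.9248] [63.499  22.7597] 16.2899169921875 meanz 0.14119034135995742 mean [ 0.5894 -0.116   0.1412]
side foot 402 [ 599.7765 -134.6408] [126.826 199.267] 86.0590591430664 meanz 0.00827291116385459 mean [ 0.609  -0.115   0.0083]
```

```bash
cat >> h.py <<'E'
def Rj(deg):
    a=np.radians(deg);c,s=np.cos(a),np.sin(a)
    return np.array([[c,0,-s],[s,0,c],[0,-1,0]])
np.set_printoptions(precision=4,suppress=True)
E
python3 - <<'E'
from h import *
for off in (0,180):
  for p,a in [((.617,-.105,.26),16.5),((.617,-.105,.151),16.5),((.53,-.08,.166),-28),((.535,.1125,.166),-28),((.606,.075,.19),-28),((.606,.075,.22),-28)]:
    try: print(off,p,r.ik(np.array(p),Rj(a+off)))
    except Exception as e: print(off,p,e)
E
```

```text
0 (0.617, -0.105, 0.26) [-0.2945  0.201   1.4789 -0.      1.4616 -0.5825]
0 (0.617, -0.105, 0.151) [-0.2945  0.2797  1.5933 -0.      1.2686 -0.5825]
0 (0.53, -0.08, 0.166) [-0.297   0.0561  1.8176 -0.      1.2679  0.1917]
0 (0.535, 0.1125, 0.166) [ 0.063   0.0817  1.7906 -0.      1.2693  0.5517]
0 (0.606, 0.075, 0.19) [-0.0059  0.2104  1.6002 -0.      1.331   0.4827]
0 (0.606, 0.075, 0.22) [-0.0059  0.1881  1.5687 -0.      1.3848  0.4827]
180 (0.617, -0.105, 0.26) [-0.2945  0.201   1.4789  0.      1.4616  2.5591]
180 (0.617, -0.105, 0.151) [-0.2945  0.2797  1.5933  0.      1.2686  2.5591]
180 (0.53, -0.08, 0.166) None
180 (0.535, 0.1125, 0.166) [ 0.063   0.0817  1.7906 -0.      1.2693 -2.5899]
180 (0.606, 0.075, 0.19) [-0.0059  0.2104  1.6002 -0.      1.331  -2.6588]
180 (0.606, 0.075, 0.22) [-0.0059  0.1881  1.5687 -0.      1.3848 -2.6588]
```

```bash
python3 - <<'E'
from h import *
import pickle
r.goto([.617,-.105,.25],Rj(16.5)); r.wait(.2)
print(r.read_time_s(),r.read_position(),r.read_ee_rot(),r.read_force())
pose=(np.array(r.read_position()),np.array(r.read_ee_rot()))
c=read_camera('wrist');save(c,'wrist1.png')
pickle.dump((c,pose),open('w1.pkl','wb'))
W=cloud(c,pose).reshape(-1,3);W=W[~np.isnan(W[:,0])]
def box(x0,x1,y0,y1,z0,z1):
    return W[(W[:,0]>x0)&(W[:,0]<x1)&(W[:,1]>y0)&(W[:,1]<y1)&(W[:,2]>z0)&(W[:,2]<z1)]
for n,b in dict(block=(.55,.68,0,.14,.108,.126),plate=(.55,.75,-.05,.14,.078,.094),handle=(.55,.7,-.2,-.06,.18,.2),arm=(.5,.7,-.2,-.06,.134,.15)).items():
    P=box(*b)
    if len(P)>5: print(n,len(P),cv2.minAreaRect((P[:,:2]*1000).astype(np.float32)),P[:,2].mean())
E
```

```text
3.35 [ 0.6171 -0.1044  0.25  ] [[ 0.9586  0.     -0.2848]
 [ 0.2848  0.      0.9586]
 [ 0.     -1.      0.    ]] [-0.0054  0.635  -0.1778]
block 599 ((613.2308349609375, 45.69538879394531), (35.164947509765625, 17.93105697631836), 16.185401916503906) 0.11517138507813623
plate 4800 ((630.1830444335938, 61.344356536865234), (70.63165283203125, 93.1119613647461), 62.525997161865234) 0.08582406348207282
handle 851 ((617.589111328125, -103.6771469116211), (19.680978775024414, 19.8530216217041), 16.9663143157959) 0.1890427147005719
arm 1357 ((596.9020385742188, -110.11351776123047), (63.06105041503906, 20.454143524169922), 15.791007995605469) 0.14151587300355264
```

View pics/wrist1.png

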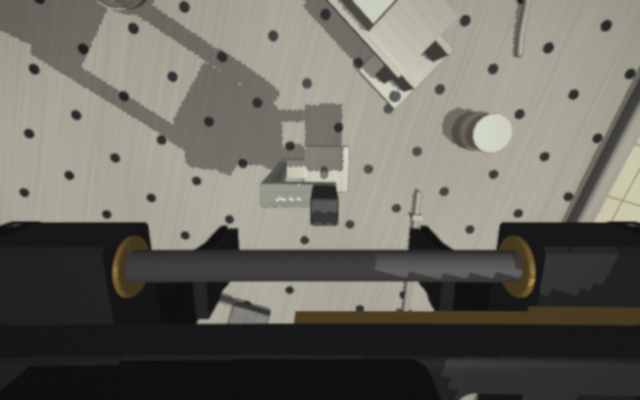

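```bash
python3 - <<'E'
from h import *
print(r.servo_line([.6175,-.1042,.151],v=.12,ori=Rj(16.4)))
print(r.read_position(),r.read_force())
effector.gripper_to(0.0); print(r.read_opening(),r.read_force())
f0=np.array(r.read_force())
p=np.array(r.read_position());p=np.array([.6175,-.1042,.151])
r.servo_line(p+[0,0,.015],v=.05,ori=Rj(16.4)); r.wait(.2)
print(r.read_position(),r.read_force(),r.read_ft_torque(),r.read_opening(),r.read_time_s())
c=read_camera('side');save(c,'side1.png')
cv2.imwrite('pics/side1z.png',cv2.resize(c['frame'][140:290,270:420],None,fx=4,fy=4)[:,:,::-1])
E
```

```text
False
[ 0.6182 -0.1044  0.1521] [-0.1351  0.1487  0.6616]
0.019864110526545117 [-0.0959  0.2337 -0.9   ]
[ 0.6172 -0.1041  0.1656] [ 0.0716  0.2883 -3.3765] [-0.0918 -0.0588 -0.0113] 0.019844753194694417 6.1167
```

View pics/side1z.png

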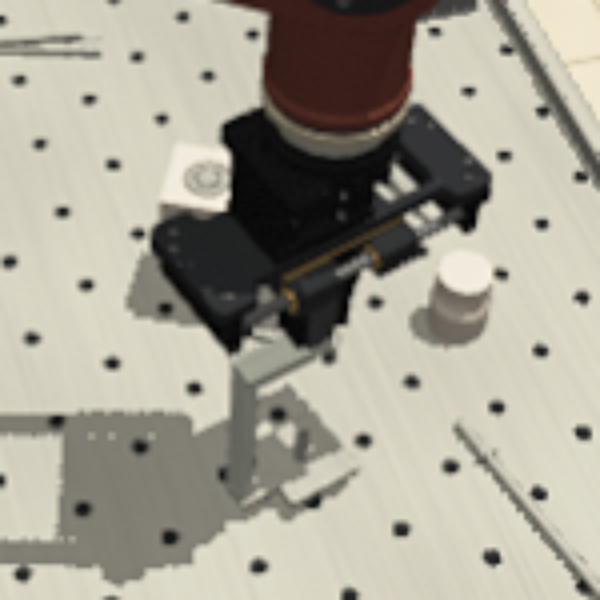

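```bash
cat >> h.py <<'E'
YN=-28.0
PK=np.array([.6048,.0750])
ex=np.array([np.cos(np.radians(YN)),np.sin(np.radians(YN))]);ey=np.array([-ex[1],ex[0]])
def N(x,y,z): # nest xy -> world, mm
    q=PK+ex*x/1000+ey*y/1000
    return np.array([q[0],q[1],z])
def rects(c,pose=None):
    W=cloud(c,pose).reshape(-1,3);W=W[~np.isnan(W[:,0])]
    for n,b in dict(block=(.55,.68,0,.14,.108,.126),plate=(.55,.75,-.05,.14,.078,.094)).items():
        P=W[(W[:,0]>b[0])&(W[:,0]<b[1])&(W[:,1]>b[2])&(W[:,1]<b[3])&(W[:,2]>b[4])&(W[:,2]<b[5])]
        if len(P)>5: print(n,len(P),cv2.minAreaRect((P[:,:2]*1000).astype(np.float32)),P[:,2].mean())
E
python3 - <<'E'
from h import *
import pickle
r.servo_line([.53,-.07,.166],v=.12,ori=Rj(-6))
r.servo_line(N(-80,-40,.166),v=.12,ori=Rj(YN)); r.wait(.15)
pose=(np.array(r.read_position()),np.array(r.read_ee_rot()))
print(pose[0],N(-80,-40,.166),r.read_time_s(),r.read_force(),r.read_opening())
c=read_camera('wrist');save(c,'wrist2.png');rects(c,pose);pickle.dump((c,pose),open('w2.pkl','wb'))
c=read_camera('top');save(c,'top2.png');rects(c)
cv2.imwrite('pics/top2z.png',cv2.resize(c['frame'][140:240,250:390],None,fx=5,fy=5)[:,:,::-1])
c=read_camera('side');save(c,'side2.png');rects(c)
cv2.imwrite('pics/side2z.png',cv2.resize(c['frame'][140:290,250:400],None,fx=4,fy=4)[:,:,::-1])
E
```

```text
[0.5155 0.0767 0.166 ] [0.5154 0.0772 0.166 ] 8.6333 [-0.0549  0.4685 -4.3543] 0.01990208789078775
block 8282 ((604.7927856445312, 74.76632690429688), (56.1422119140625, 57.432884216308594), 61.7374382019043) 0.11542847319762913
plate 5962 ((625.5853881835938, 63.64012908935547), (70.17284393310547, 104.38227844238281), 61.868350982666016) 0.08555856263902355
block 89 ((617.3435668945312, 89.63375091552734), (19.778148651123047, 50.353309631347656), 61.739967346191406) 0.11576557104119203
plate 401 ((629.297119140625, 63.075828552246094), (70.32694244384766, 98.99993896484375), 62.2866325378418) 0.08618740053970776
block 343 ((601.8291015625, 71.145751953125), (64.00105285644531, 56.819671630859375), 62.1986198425293) 0.11539468807381809
plate 466 ((623.4833374023438, 61.61235427856445), (74.3326187133789, 103.13522338867188), 62.586082458496094) 0.08575864643771676
```

View pics/wrist2.png

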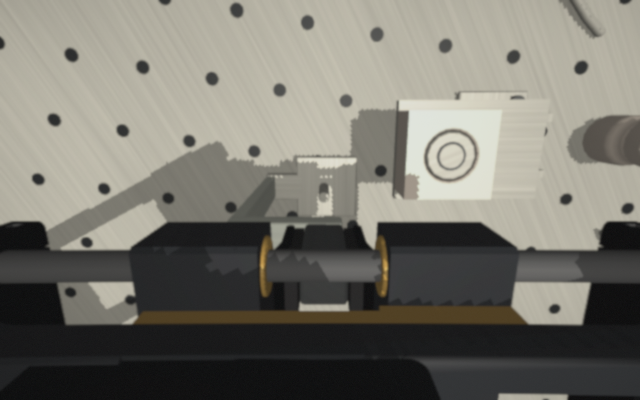

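View pics/side2z.png

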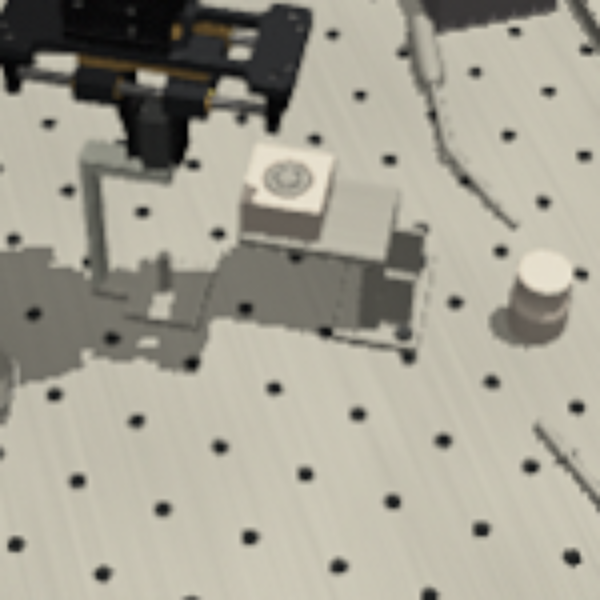

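```bash
python3 - <<'E'
from h import *
import pickle
c,pose=pickle.load(open('w2.pkl','rb'))
W=cloud(c,pose)
cv2.imwrite('pics/w2z.png',cv2.resize(c['frame'][140:230,240:380],None,fx=5.5,fy=5.5,interpolation=cv2.INTER_CUBIC)[:,:,::-1])
L=(W-pose[0]);L2=np.dstack([L[...,:2]@ex*1000,L[...,:2]@ey*1000,W[...,2]*1000])
m=(abs(L2[...,0])<60)&(abs(L2[...,1])<60)
for z0,z1 in [(10,35),(40,58),(57,66),(145,162)]:
    k=m&(L2[...,2]>z0)&(L2[...,2]<z1)
    P=L2[k]
    if len(P): 
        v,u=np.nonzero(k);print(z0,z1,len(P),P.mean(0),P.min(0),P.max(0),u.min(),u.max(),v.min(),v.max())
for v in range(180,204,2): print(v,[tuple(np.round(L2[v,u]).astype(int)) if np.isfinite(L2[v,u,0]) else None for u in range(312,336,3)])
E
```

```text
10 35 3982 [-4.1996  1.2196 22.8617] [-52.9454 -27.739   15.7563] [29.8262 27.9756 34.9211] 266 356 157 215
40 58 158 [-33.6958   3.7688  49.335 ] [-52.5577  -9.1097  40.1435] [ 3.5999 10.4052 57.9967] 260 328 180 205
57 66 157 [-19.9845   1.6003  61.1344] [-52.8253  -8.9819  57.105 ] [ 3.4195 10.3581 65.9899] 258 328 184 209
145 162 1148 [-18.7455   8.3367 153.6917] [-52.4167  -5.0143 145.2256] [  9.858   10.622  161.9772] 227 342 216 249
180 [(np.int64(-11), np.int64(7), np.int64(23)), (np.int64(-8), np.int64(7), np.int64(23)), (np.int64(-5), np.int64(7), np.int64(22)), (np.int64(-3), np.int64(6), np.int64(22)), (np.int64(0), np.int64(7), np.int64(23)), (np.int64(3), np.int64(7), np.int64(23)), (np.int64(6), np.int64(7), np.int64(24)), (np.int64(8), np.int64(7), np.int64(23))]
182 [(np.int64(-11), np.int64(5), np.int64(24)), (np.int64(-8), np.int64(5), np.int64(23)), (np.int64(-5), np.int64(5), np.int64(23)), (np.int64(-3), np.int64(5), np.int64(22)), (np.int64(0), np.int64(5), np.int64(23)), (np.int64(3), np.int64(5), np.int64(23)), (np.int64(6), np.int64(5), np.int64(22)), (np.in
[... 2861 characters left out ...]
, np.int64(-12), np.int64(24)), (np.int64(-8), np.int64(-13), np.int64(22)), (np.int64(-5), np.int64(-12), np.int64(23)), (np.int64(-2), np.int64(-3), np.int64(61)), (np.int64(0), np.int64(-2), np.int64(61)), (np.int64(3), np.int64(-3), np.int64(60)), (np.int64(6), np.int64(-12), np.int64(23)), (np.int64(9), np.int64(-12), np.int64(23))]
202 [(np.int64(-11), np.int64(-15), np.int64(22)), (np.int64(-8), np.int64(-15), np.int64(22)), (np.int64(-5), np.int64(-15), np.int64(22)), (np.int64(-3), np.int64(-15), np.int64(22)), (np.int64(0), np.int64(-5), np.int64(60)), (np.int64(3), np.int64(-14), np.int64(23)), (np.int64(6), np.int64(-14), np.int64(23)), (np.int64(9), np.int64(-14), np.int64(23))]
```

View pics/w2z.png

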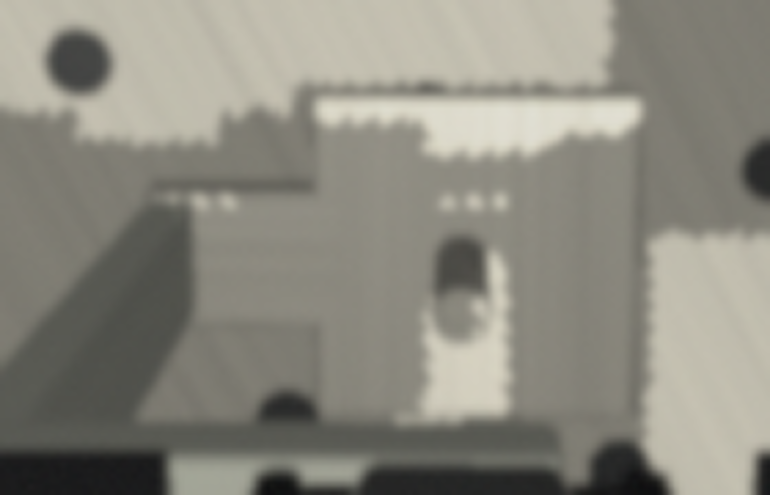

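```bash
cat >> h.py <<'E'
PK[:]=[.6048,.0749]
TIP=.105
def ft(n=8):
    F=[];M=[]
    for _ in range(n):
        F.append(r.read_force());M.append(r.read_ft_torque());r.wait(.01)
    return np.mean(F,0),np.mean(M,0)
E
python3 - <<'E'
from h import *
import pickle
r.servo_line(N(-70,0,.166),v=.12)
print(r.servo_line(N(0,0,.166),v=.08,f_stop=4)); r.wait(.1)
print(r.read_position(),N(0,0,.166),r.read_force())
c=read_camera('side');save(c,'side3.png')
cv2.imwrite('pics/side3z.png',cv2.resize(c['frame'][140:270,270:400],None,fx=4,fy=4)[:,:,::-1])
print(r.servo_line(N(0,0,.075+TIP),v=.05,f_stop=3)); r.wait(.15)
F0,M0=ft();print(r.read_position(),F0,M0)
s=r.servo_line(N(0,0,.0835+TIP),v=.015,f_stop=2.5)
print(s,r.read_position(),r.read_force())
F,M=ft();print(r.read_position(),F-F0,M-M0)
r.servo_line(N(0,0,.075+TIP),v=.05);print(r.read_force(),r.read_time_s())
E
```

```text
False
[0.6044 0.0752 0.166 ] [0.6048 0.0749 0.166 ] [ 0.0242 -0.2002 -4.2644]
False
[0.6046 0.0749 0.1796] [-0.0885 -0.1134 -4.5984] [-0.1334  0.0604  0.0259]
True [0.6035 0.0749 0.1817] [-0.4775 -0.2269 -4.9945]
[0.6029 0.0749 0.1806] [-0.2147 -0.1438 -0.0872] [ 0.0155 -0.0033 -0.0264]
[ 0.1565 -0.6227 -4.5349] 11.775
```

View pics/side3z.png

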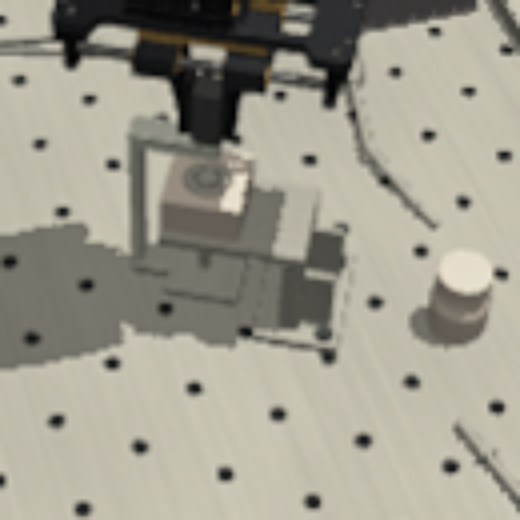

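```bash
python3 - <<'E'
from h import *
r.wait(.1);F0,M0=ft();print(r.read_position(),F0,M0)
s=False
for z in [.0765,.0775,.0785,.0795]:
    s=r.servo_line(N(0,0,z+TIP),v=.012,f_stop=3.5)
    F,M=ft(4);print(z,s,r.read_position(),F-F0,M-M0,r.read_time_s())
    if np.linalg.norm(F-F0)>3: break
E
```

```text
[0.6047 0.0749 0.1797] [ 0.1559  0.1218 -4.0705] [-0.1151  0.0199 -0.0011]
0.0765 False [0.6049 0.0749 0.1817] [ 0.201  -0.1394 -0.3443] [-0.0088 -0.0149 -0.0021] 12.25
0.0775 False [0.6048 0.0749 0.1826] [-0.4142 -0.2741 -0.1097] [-0.009   0.0113 -0.0144] 12.5333
0.0785 False [0.6046 0.0749 0.183 ] [ 0.2876 -0.4863 -3.707 ] [-0.0307 -0.1411  0.0008] 12.8167
```

```bash
python3 - <<'E'
from h import *
F1,M1=ft(30);p=[r.read_position() for _ in range(5)];print(F1,M1,np.mean(p,0),np.std(p,0))
r.servo_line(N(0,0,.0765+TIP),v=.02); r.wait(.1)
F0,M0=ft(30);print(F0,M0);print(F1-F0,M1-M0,r.read_time_s())
E
```

```text
[ 0.654   0.0047 -8.2603] [-0.1398 -0.1355 -0.0076] [0.6046 0.0749 0.183 ] [0. 0. 0.]
[ 0.0019 -0.1578 -4.3854] [-0.1292  0.041   0.0039]
[ 0.6522  0.1625 -3.875 ] [-0.0106 -0.1765 -0.0115] 13.6667
```

```bash
cat > probe.py <<'E'
from h import *
def probe(x,y,zt=.0815):
    r.servo_line(N(x,y,.0768+TIP),v=.03); r.wait(.08)
    F0=ft(4)[0]
    for k in range(3):
        s=r.servo_line(N(x,y,zt+TIP),v=.015,f_stop=3.5)
        p=np.array(r.read_position())
        F=ft(3)[0]-F0
        if not s or F[2]<-1.5: break
    print('%.1f %.1f'%(x,y),s,'tip %.4f'%(p[2]-TIP),F,'t=%.2f'%r.read_time_s(),flush=True)
    return (not s) and F[2]>-2
E
python3 - <<'E'
from probe import *
R=5
for a in [0,60,120,180,240,300,30,90,150,210,270,330]:
    if probe(R*np.cos(np.radians(a)),R*np.sin(np.radians(a))): print('IN',a);break
    if r.read_time_s()>26:break
E
```

```text
5.0 0.0 True tip 0.0766 [-0.0283 -0.3998 -0.0826] t=15.08
2.5 4.3 True tip 0.0765 [-0.4967  0.4335 -0.1368] t=16.53
-2.5 4.3 True tip 0.0764 [ 0.4732 -0.2013 -0.1389] t=17.88
-5.0 0.0 True tip 0.0763 [ 0.1841  0.3341 -0.7456] t=19.21
-2.5 -4.3 True tip 0.0762 [ 0.3588  0.7312 -0.8682] t=20.64
2.5 -4.3 True tip 0.0760 [ 0.1325 -0.3762  0.8852] t=22.14
4.3 2.5 True tip 0.0757 [ 0.128  -0.5767 -0.0707] t=23.68
0.0 5.0 True tip 0.0755 [0.1891 0.2459 0.1599] t=25.05
-4.3 2.5 True tip 0.0753 [0.0275 0.2029 0.2311] t=26.37
```

```bash
python3 - <<'E'
from h import *
print(r.read_position(),r.read_opening(),ft(10),r.read_time_s())
r.servo_line(N(-4.3,2.5,.0768+TIP),v=.03);r.wait(.1);print(r.read_position(),N(-4.3,2.5,.0768+TIP),ft(5)[0])
F0=ft(3)[0]
for z in (.0775,.0782,.079,.0798):
    s=r.servo_line(N(-4.3,2.5,z+TIP),v=.015,f_stop=8);F=ft(2)[0]
    print(z,s,r.read_position()[2]-TIP,F-F0,r.read_time_s())
    if F[2]-F0[2]<-2: break
pose=(np.array(r.read_position()),np.array(r.read_ee_rot()));print(pose[1])
c=read_camera('side');cv2.imwrite('pics/side4z.png',cv2.resize(c['frame'][140:270,270:400],None,fx=4,fy=4)[:,:,::-1])
E
```

```text
[0.5989 0.0791 0.1799] 0.019515812848245506 (array([-0.1844, -0.1492, -4.7322]), array([-0.12  , -0.2207,  0.0057])) 26.45
[0.602  0.0791 0.1814] [0.6022 0.0791 0.1818] [-0.139  -0.0119 -6.5161]
0.0775 False 0.07664166613760968 [ 0.4747 -0.3883 -5.2958] 27.175
[[ 0.8727 -0.1538  0.4635]
 [-0.4691 -0.0005  0.8831]
 [-0.1356 -0.9881 -0.0726]]
```

View pics/side4z.png

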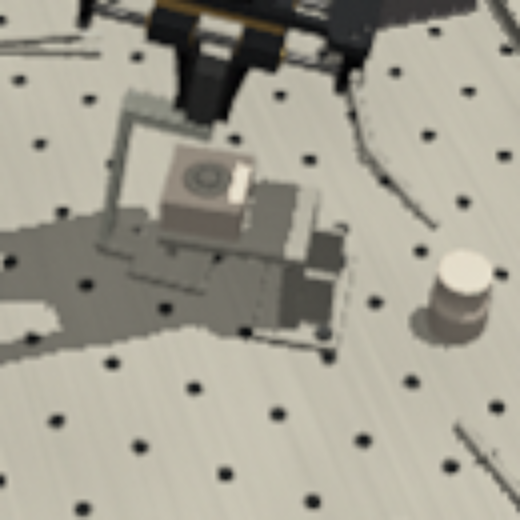

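```bash
python3 - <<'E'
from h import *
r.servo_line(N(0,0,.073+TIP),v=.05,ori=Rj(YN));r.wait(.1)
p=np.array(r.read_position());R=np.array(r.read_ee_rot());print(p,N(0,0,.073+TIP),R,r.read_opening(),ft(5))
c=read_camera('side');cv2.imwrite('pics/side5z.png',cv2.resize(c['frame'][140:270,270:400],None,fx=4,fy=4)[:,:,::-1])
c=read_camera('wrist');save(c,'wrist5.png')
W=cloud(c,(p,R));L=W-p;L2=np.dstack([L[...,:2]@ex*1000,L[...,:2]@ey*1000,W[...,2]*1000])
m=(abs(L2[...,0])<65)&(abs(L2[...,1])<50)&(abs(L2[...,2]-36)<6);P=L2[m];
if len(P):print(len(P),P.min(0),P.max(0),P.mean(0))
m=(abs(L2[...,0])<65)&(abs(L2[...,1])<50)&(abs(L2[...,2]-169)<4);P=L2[m];
if len(P):print(len(P),P.min(0),P.max(0),P.mean(0))
print(r.read_time_s())
E
```

```text
[0.6053 0.0749 0.1795] [0.6048 0.0749 0.178 ] [[ 0.8829 -0.0005  0.4696]
 [-0.4696  0.0001  0.8829]
 [-0.0005 -1.     -0.0001]] 0.019666098048182572 (array([-0.0736, -0.0535, -4.134 ]), array([-0.1066,  0.0104, -0.0112]))
267 [-52.9322 -13.1609  30.0385] [64.9985 34.593  41.9963] [-32.5748   5.2078  36.1626]
732 [-52.694   -4.89   165.0004] [  9.8264  10.4795 172.9527] [-18.8615   7.4476 169.0871]
27.7667
```

View pics/side5z.png

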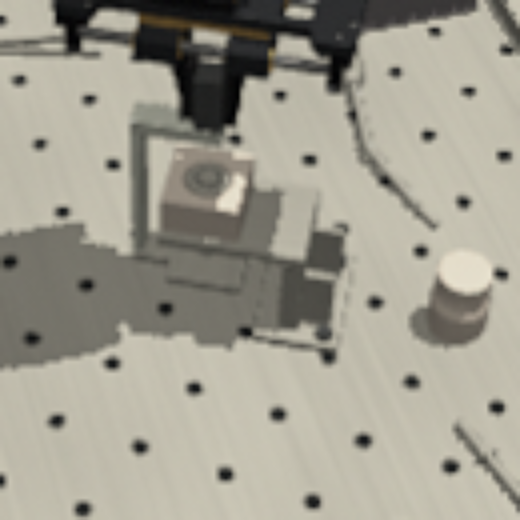

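View pics/wrist5.png

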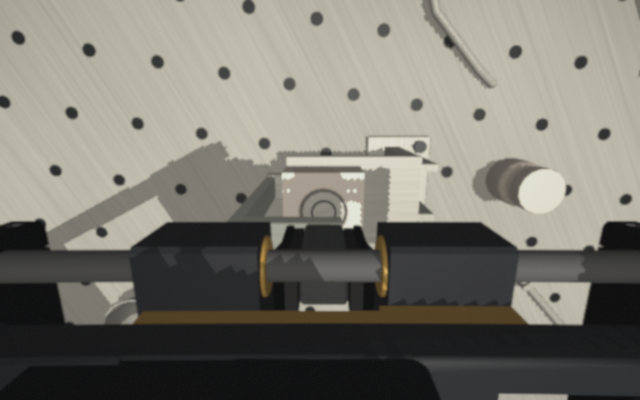

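```bash
cat > probe.py <<'E'
from h import *
O=Rj(YN)
def probe(x,y,zt=.081):
    r.servo_line(N(x,y,.0763+TIP),v=.04,ori=O); r.wait(.05)
    F0=ft(3)[0]
    s=r.servo_line(N(x,y,zt+TIP),v=.02,ori=O,f_stop=4)
    p=np.array(r.read_position())
    F=ft(2)[0]-F0
    print('%.1f %.1f'%(x,y),s,'tip %.4f'%(p[2]-TIP),F,'t=%.2f'%r.read_time_s(),flush=True)
    return (not s) and F[2]>-2.5
E
python3 - <<'E'
from probe import *
R=5
for a in [0,180,90]:
    if probe(R*np.cos(np.radians(a)),R*np.sin(np.radians(a))): print('IN',a);break
E
```

```text
5.0 0.0 True tip 0.0771 [-0.5851  0.1529  0.6859] t=28.39
-5.0 0.0 True tip 0.0766 [ 0.5393  0.1274 -0.3784] t=29.07
0.0 5.0 True tip 0.0768 [ 0.2684 -0.0485  0.335 ] t=29.77
```

```bash
cat > probe.py <<'E'
from h import *
O=Rj(YN)
F0=np.array([0,0,-4.3])
def probe(x,y,zt=.0790):
    r.servo_line(N(x,y,.0765+TIP),v=.04,ori=O)
    s=r.servo_line(N(x,y,zt+TIP),v=.012,ori=O,f_stop=9)
    F=ft(3)[0]-F0;p=np.array(r.read_position())
    print('%.1f %.1f'%(x,y),s,'tip %.4f'%(p[2]-TIP),F,'t=%.2f'%r.read_time_s(),flush=True)
    return (not s) and F[2]>-2
E
python3 - <<'E'
from probe import *
R=5
for a in [90,0]:
    if probe(R*np.cos(np.radians(a)),R*np.sin(np.radians(a))): print('IN',a);break
E
```

```text
0.0 5.0 False tip 0.0781 [ 0.5274  0.1938 -5.1346] t=30.41
5.0 0.0 False tip 0.0785 [ 1.1025 -0.5587 -6.0524] t=31.12
```

```bash
python3 - <<'E'
from probe import *
R=5
for a in [120,150,180,210,240,270,300,330,30,60]:
    if probe(R*np.cos(np.radians(a)),R*np.sin(np.radians(a))): print('IN',a);break
E
```

```text
-2.5 4.3 True tip 0.0762 [-0.0801 -0.3148 -0.0649] t=31.77
-4.3 2.5 False tip 0.0781 [ 0.2586  0.5014 -5.856 ] t=32.41
-5.0 0.0 True tip 0.0761 [-0.4127 -0.2394 -0.4647] t=32.92
-4.3 -2.5 False tip 0.0781 [ 0.66   -0.2001 -5.9516] t=33.55
-2.5 -4.3 True tip 0.0761 [-0.2124 -0.4386 -0.4625] t=34.06
-0.0 -5.0 False tip 0.0781 [ 0.5977 -0.1602 -5.9797] t=34.70
2.5 -4.3 True tip 0.0762 [ 0.0634 -0.1311 -0.4376] t=35.22
4.3 -2.5 False tip 0.0781 [-0.0167  0.2701 -5.5471] t=35.87
4.3 2.5 False tip 0.0793 [ 0.344   0.2979 -0.2334] t=36.54
IN 30
```

```bash
python3 - <<'E'
from probe import *
x,y=4.33,2.5
for z in (.081,.083,.0845):
    s=r.servo_line(N(x,y,z+TIP),v=.015,ori=O,f_stop=9);r.wait(.05)
    F=ft(5)[0]-F0;p=np.array(r.read_position());print(z,s,p[2]-TIP,F,r.read_time_s())
    if s or abs(F).max()>3: break
E
```

```text
0.081 False 0.08105220148295973 [-0.2723 -0.2018 -0.1723] 36.9167
0.083 False 0.08304508579676072 [-0.1313  0.1001 -0.3095] 37.2917
0.0845 False 0.08452250365208928 [ 0.4369 -0.0695  0.0225] 37.6333
```

```bash
python3 - <<'E'
from probe import *
x,y=4.33,2.5
z=.0845;mx=0
while z<.0985:
    z+=.0008
    s=r.servo_line(N(x,y,z+TIP),v=.015,ori=O)
    F=ft(2)[0]-F0;p=np.array(r.read_position());print('%.4f %.4f'%(z,p[2]-TIP),F,'%.2f'%r.read_time_s())
    if F[2]<-17 or np.hypot(*F[:2])>8: print('stop');break
    mx=min(mx,F[2])
    if mx<-6 and F[2]>-3.2 and z>.095: print('dropped');break
E
```

```text
0.0853 0.0854 [-0.0136  0.0523  0.3547] 37.90
0.0861 0.0860 [-0.2188  0.1047 -1.0615] 38.17
0.0869 0.0862 [ 0.8752  0.5389 -5.7865] 38.43
0.0877 0.0869 [ 1.3146  0.227  -9.0379] 38.70
0.0885 0.0880 [  1.5983   0.6954 -10.7959] 38.97
0.0893 0.0893 [ 0.1407  0.0414 -9.7475] 39.23
0.0901 0.0904 [-0.1235 -0.3806 -8.3014] 39.50
0.0909 0.0913 [-1.1631 -0.253  -8.0191] 39.77
0.0917 0.0922 [-0.3087 -0.2255 -6.0751] 40.03
0.0925 0.0941 [0.1679 0.6088 0.2103] 40.30
0.0933 0.0941 [ 0.3081 -0.457   0.0443] 40.57
0.0941 0.0942 [-0.2794 -0.5123  0.0716] 40.83
0.0949 0.0950 [-0.2929  0.4979 -0.7591] 41.10
0.0957 0.0958 [-0.3779  0.6235  0.0225] 41.37
dropped
```

```bash
python3 - <<'E'
from probe import *
c=read_camera('side');save(c,'side6.png')
cv2.imwrite('pics/side6z.png',cv2.resize(c['frame'][140:270,270:400],None,fx=4,fy=4)[:,:,::-1])
W=cloud(c).reshape(-1,3);W=W[~np.isnan(W[:,0])]
d=np.hypot(W[:,0]-.6029,W[:,1]-.073)
P=W[(d<.03)&(W[:,2]>.105)&(W[:,2]<.15)]
print(np.histogram(P[:,2],bins=np.arange(.105,.15,.003)))
Q=P[P[:,2]>.122];print(len(Q),Q.mean(0),np.median(Q[:,2]),cv2.minEnclosingCircle((Q[:,:2]*1000).astype(np.float32)))
E
```

```text
(array([ 6,  8, 34, 78, 65,  8, 15, 40, 26,  3,  0,  0,  0,  0]), array([0.105, 0.108, 0.111, 0.114, 0.117, 0.12 , 0.123, 0.126, 0.129,
       0.132, 0.135, 0.138, 0.141, 0.144, 0.147]))
87 [0.6022 0.0703 0.1279] 0.12802742512776955 ((601.8004150390625, 72.57575225830078), 17.891712188720703)
```

View pics/side6z.png

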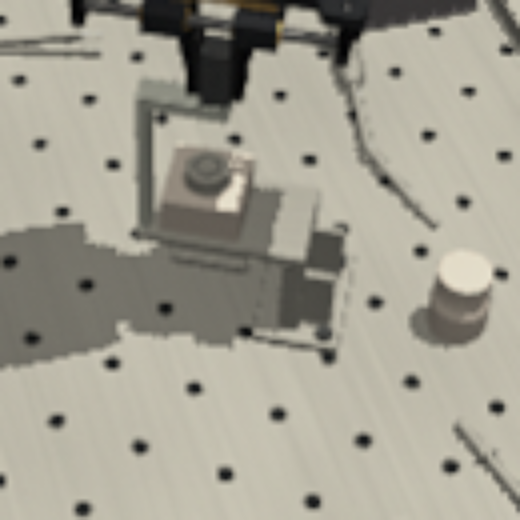

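```bash
python3 - <<'E'
from probe import *
r.servo_line(N(4.33,2.5,.066+TIP),v=.04,ori=O,f_stop=9);print(r.read_position()-N(4.33,2.5,.066+TIP),ft(3)[0]-F0)
r.servo_line(N(-125,2.5,.066+TIP),v=.12,ori=O); 
r.servo_line(N(-125,2.5,.153),v=.06,ori=O);r.wait(.1);print(r.read_position(),ft(5)[0]-F0,r.read_time_s())
z=.153
while z>.1485:
    z-=.0005
    r.servo_line(N(-125,2.5,z),v=.01,ori=O);F=ft(3)[0]-F0
    print('%.4f %.4f'%(z,r.read_position()[2]),F)
    if F[2]>2: break
pose=(np.array(r.read_position()),np.array(r.read_ee_rot()))
c=read_camera('side');cv2.imwrite('pics/side7z.png',cv2.resize(c['frame'][140:290,230:380],None,fx=4,fy=4)[:,:,::-1])
print(r.read_time_s())
E
```

```text
[ 0.0002 -0.      0.0003] [ 0.1328  0.0366 -0.2797]
[0.4955 0.1358 0.1527] [0.0747 0.2793 0.0944] 44.15
0.1525 0.1525 [-0.2217  0.2733 -0.3322]
0.1520 0.1520 [-0.1558  0.2822 -0.0998]
0.1515 0.1515 [-0.085   0.0178 -0.2642]
0.1510 0.1510 [ 0.5393 -0.1786  0.1044]
0.1505 0.1509 [-0.5033 -0.2675  3.4781]
45.575
```

View pics/side7z.png

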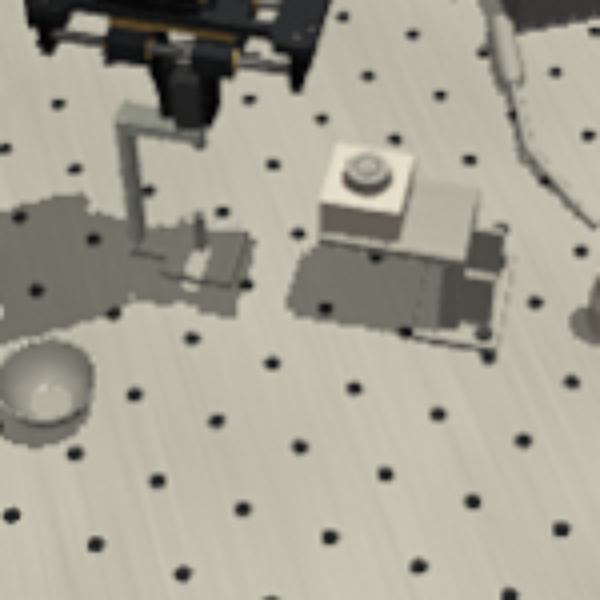

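Tool is on the cart (contact at TCP z 0.151, as at the pick), and the hub stands proud. Releasing and retreating.

```bash
python3 - <<'E'
from probe import *
effector.gripper_to(.08);print(r.read_opening(),r.read_force())
p=np.array(r.read_position())
r.servo_line([p[0],p[1],.27],v=.12,ori=O)
r.servo_line([.42,.10,.30],v=.2,ori=O);r.wait(.3)
print(r.read_time_s(),r.read_position())
for n in ('side','top'):
    c=read_camera(n)
    if n=='side': cv2.imwrite('pics/side8z.png',cv2.resize(c['frame'][140:290,230:380],None,fx=4,fy=4)[:,:,::-1])
    save(c,n+'8.png')
    W=cloud(c).reshape(-1,3);W=W[~np.isnan(W[:,0])]
    b=(.40,.53,.08,.22)
    P=W[(W[:,0]>b[0])&(W[:,0]<b[1])&(W[:,1]>b[2])&(W[:,1]<b[3])]
    for z0,z1 in((.18,.2),(.134,.15),(.004,.013)):
        Q=P[(P[:,2]>z0)&(P[:,2]<z1)]
        if len(Q)>4: print(n,z0,len(Q),Q.mean(0),cv2.minAreaRect((Q[:,:2]*1000).astype(np.float32)))
    d=np.hypot(W[:,0]-.6045,W[:,1]-.0742);Q=W[(d<.022)&(W[:,2]>.122)&(W[:,2]<.15)];print('hub',len(Q),Q.mean(0) if len(Q) else 0)
E
```

```text
0.07935548151946596 [-0.5039  0.2283 -0.5049]
48.8 [0.4202 0.1002 0.2993]
side 0.18 53 [0.4939 0.1307 0.1878] ((494.23907470703125, 132.08761596679688), (20.080059051513672, 16.848957061767578), 61.872901916503906)
side 0.134 130 [0.4718 0.1415 0.1412] ((475.2254638671875, 142.41331481933594), (24.214162826538086, 60.98782730102539), 59.179561614990234)
side 0.004 328 [0.4865 0.1341 0.0077] ((465.18328857421875, 145.42138671875), (118.8038330078125, 129.5652618408203), 85.4882583618164)
hub 88 [0.6017 0.0707 0.1275]
top 0.18 51 [0.4976 0.1368 0.1899] ((497.6268615722656, 137.38845825195312), (17.054880142211914, 19.718088150024414), 65.68118286132812)
top 0.134 75 [0.4725 0.1507 0.1424] ((471.8486022949219, 149.88735961914062), (18.30866050720215, 33.34709930419922), 61.64181900024414)
top 0.004 59 [0.507  0.1702 0.0068] ((493.6595458984375, 172.18643188476562), (68.54891204833984, 84.12380981445312), 1.1290751695632935)
hub 105 [0.6055 0.0751 0.1278]
```

View pics/side8z.png

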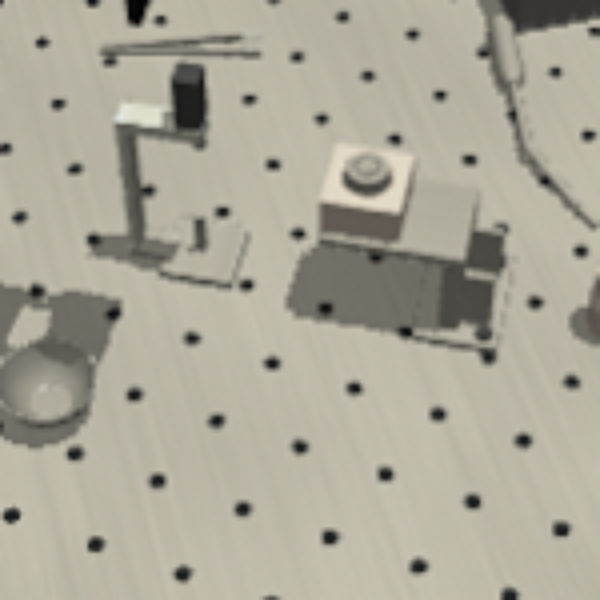

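View pics/side8.png

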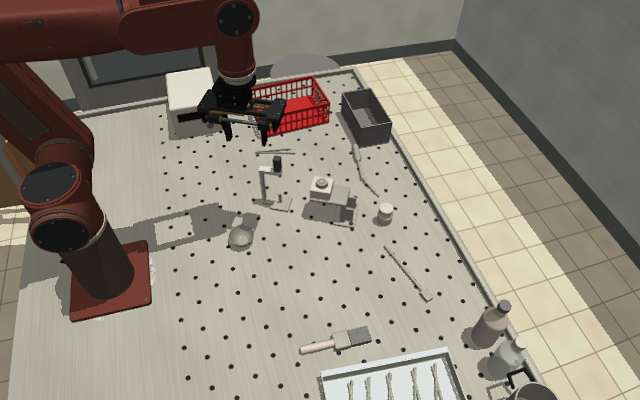

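The tool stands upright on its foot at crop position (190,170), free of the gripper and about 125 mm from the pocket. The hub stands proud at (366,172), and the bystanders are where they were at the start. Handing in.

```bash
python3 -c "
from h import *
r.finish_job();print(r.read_time_s())"
```

```text
the job is handed in; nothing more can be done
the job is handed in; nothing more can be done
```

I pushed the hub up with the knockout tool until the noses held it, then stood the tool upright on the open cart top. I handed the job in at about 49 s. The interface gives no verdict, so what follows is from my own checks.

**Finding the hole:** I felt for it under the plate in a ring around the pocket's axis. The pin went in about 5 mm off the axis, roughly 30° round from the nest's x axis. Resting probes on the plate read about 5–6 N.

**Pushing the hub:** The push peaked at about 11 N and dropped to almost nothing when the noses snapped in, at a tip height of about 93–94 mm.

**Last checks:**
- **Hub:** its top is at about 128 mm in both fixed cameras, so it stands about 12 mm proud in its pocket. I measured no tilt angle, but it looks level.
- **Tool:** it is standing upright and released, with its pin about 125 mm from the pocket's axis and clear of the bracket. It touched down at the same height as when I picked it up.
- **Other things:** they look unmoved in the final side view. I did not measure each one.

**Problems on the way:**
- **Tilt during the first search:** the first round of probes used the force-stop without a fixed orientation. The gripper and tool gradually leaned about 9° while lightly touching the plate. I lowered and straightened the tool, checked the grip, and set the orientation on every move after that. The readings taken then stayed under about 7 N.
- **False stops:** several probes stopped early because of the force-stop itself, so part of the ring was not properly tested before the pin found the hole.
- **Camera disagreement:** the side and top cameras differ by about 3 mm in absolute position. The wrist camera settled where the pocket and pin were.

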